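Hitch the float trolley to the bench tug

ROBOT

A 6-joint arm with a two-finger parallel gripper is mounted at the origin on the work surface. World frame = base frame: x ahead of the robot, y to its left, z up, the work surface at z = 0. Lengths are in m, angles in rad, forces in N, time in s.
With the tool pointing down it reaches from about 0.35 to 0.975 m from the base axis. Payload 4.9 kg.
Tool frame: the origin (TCP) lies between the finger pads; the fingertips stand 19 mm ahead of it and the grasp point (between the pads) is the TCP; z points along the fingers, y is the direction in which the jaws open and shut (so a half turn about z gives the same grasp; the last joint's range is limited). The gripper opens to 85 mm and grips with 20 to 120 N. Pads are 22 mm wide; open, the fingers measure 114 mm over their backs; the gripper's body (76 mm by 85 mm) begins 54 mm behind the grasp point. The pads swing forward as they close: fully open they stand 13 mm farther back than shut.
Start: joints at [-1.437, 0.053, 1.613, -0, 1.476, -0.119], TCP at [0.156, -0.605, 0.25] pointing down, gripper open.
Joint ranges: [-3.01, 3.01], [-1.01, 2.22], [0.06, 2.58], [-1.02, 4.17], [0.09, 2.62], [-3.14, 3.14]. Speed limits (rad/s): [2.57, 2.57, 3.14, 3.14, 3.14, 3.14].

INTERFACE

Orientations are given as a unit quaternion [w, x, y, z].
In Python, from plant import state, grab_frame, calibration, job_done gives the robot as it stands. The module is installed in compiled form; this text tells all that it offers.
- The arm moves only by the tool servo_tool, never from a script. Its argument "deltas" is a list that holds one entry, the list of rows, each a list of 5 numbers: the finger opening in mm, from 0 to 85.4, then the shift along the world's x, y, z in mm, then the turn about the world's z in units of 6 degrees (1.0 is 6 degrees). A call has 1 to 5 rows; each row is the pose to reach, as a shift and turn from the pose commanded when the call began; what a row does not reach only later rows make up. A row lasts 1/8 s, in which the tool goes at most 62.5 mm and 10.7 degrees, less where a joint would pass 70% of its speed; a pose out of reach is approached as far as the arm can. A call with a gripper value outside its range is refused whole. The fingers move at their own pace and stop on an object; the grip force is fixed at half the most. Time passes only in rows, so rows that repeat a pose let the fingers close. It gives the time, the measured TCP pose, the force and the opening at its end, in the units of the state.
- state(): the state, without advancing time (a new reading comes with each control period).
- grab_frame(name): name is "scene" or "top" or "wrist"; returns the picture (384x512x3 uint8, red, green, blue); there is no depth.
- calibration(name): a dict with "intrinsics" (3x3 intrinsics, pixels), "world_from_camera" (4x4, takes a point from camera to world coordinates). Camera axes: x right, y down, z forward; pixel columns grow to the right and rows downward; lengths in m; the calibration is good to about 2 mm. A picture is of the moment at which its call begins: read the wrist's pose just before it. calibration takes no time and is no camera call; for the wrist camera it gives the pose at the moment of the call.
- job_done(): hands the job in, once; it reports no verdict.
The state is a dict: "time": time; "joint_pos": joint angles; "joint_vel": joint speeds; "joint_efforts": joint torques, N m; "tool_pos": TCP position; "tool_rot": TCP orientation; "contact_force": force on the tool from outside, world axes, zero at the start; "ft_torque": the same for the moment, N m; "gripper_width": opening from 0.0 (shut) to 1.0 (fully open).
Only numpy, scipy, OpenCV 4.12 (cv2) and the standard library are available. Lean on these libraries where they do the work, as an engineer would, in place of code of your own. Each camera call takes 0.05 s, during which the arm holds its last target.

TASK

Hitch the little float trolley to the red tow tug: lift it by its orange handle, set its green coupler down over the tug's ball with the trolley in line behind the tug, and press on top of the coupler, gently, until the ball snaps fully home and the yellow pin comes out at the front. Only then push the red latch lever all the way down, and leave the trolley hitched on its wheels, with everything else on the bench where it was. The coupler is light, so never press hard on it or on the lever.

Things in the scene. Friction and masses are not known exactly. Their poses are not given: they have to be found in the camera images.
- tug: red and dark grey tow tug, fixed to the bench, 270 x 140 x 85 mm. Origin on the table exactly below the hitch ball; x points from the ball into the tug, z up. A steel hitch tongue (34 mm wide, top 30 mm above the table) sticks out towards -x and carries a 10 mm upright stem with a steel ball of 25 mm diameter. The tug's body and wheels begin 70 mm beyond the ball.
- hitch (a point): point on the upright axis of the hitch ball, on top of the hitch tongue, 30 mm above the table; axes as tug. The stem is screwed up or down by hand: the ball's CENTRE is anywhere from 53 to 75 mm above the table, differently each time, and this height is NOT reported: find it by feel or sight. The ball does not give when pressed.
- trolley: loose float trolley, about 0.4 kg, 220 x 140 mm. Origin on the table below the middle of its handle; x towards the coupler, y left, z up. It starts level on two 50 mm wheels (axle 70 mm behind the handle) and a rubber foot 55 mm ahead of it. When hitched and let go it tips a little about the ball until the wheels stand on the table.
- handle (a point): middle of the trolley's upright orange handle, which is 40 mm long (trolley x), 14 mm thick (y) and spans 52 to 102 mm height; this point is 80 mm above the trolley's underside and within 15 mm of over its centre of mass. Axes as trolley. Beside the handle nothing stands above 65 mm; the raised lever reaches 115 mm, 45 to 80 mm ahead of the handle.
- socket (a point): where the ball's CENTRE sits in the trolley's green coupler (40 x 40 mm) when fully home: 120 mm ahead of and 28 mm below handle, 52 mm above the underside. Axes as trolley. The bore is 27 mm wide, open downwards to 12.5 mm below this point; a hard roof 12.5 mm above this point stops the ball. More than 30 N on the coupler's top or roof breaks it.
- lever_pad (a point): middle of the top of the red lever's thumb pad (24 mm along the trolley, 26 mm wide). The lever's hinge lies across the trolley, 24 mm behind and 10 mm above socket; the pad is on the handle's side, 45 mm from the hinge. Up, the lever slopes up 43 degrees towards the pad; down, it is level, pad top 12.5 mm above the hinge and 51 mm ahead of the handle's middle.
- lever (a joint): angle of the latch lever in rad: 0 fully up (open), 0.75 fully down (latched, hard stop). It starts at 0 to 0.1 and stays where it is left; friction asks for about 4 to 8 N if the pad is followed along its arc, up to twice that if pushed straight down. More than 30 N on it breaks it.
- pin (a joint): yellow pin at the front of the coupler, in m that it is pushed out: 0 while the ball is not home, 0.003 to 0.006 when the ball is home. If the ball is not home, the lever jams part way, as its keeper must swing under the ball from behind.
- cap: flat green top plate of the coupler (40 x 40 x 6 mm); origin in the middle of its upper face, 18.5 mm above socket: press here. Set down, the coupler rests with the ball's centre 12 to 16 mm below socket, held up by two spring pawls in the bore. They resist with roughly 8 to 18 N and let the ball snap past at 8 mm; it then runs easily up to the hard roof.

How it is judged:
On the way, in this order (a step that is already met when the one before it is completed fails the run):
1. the ball is home in the socket (yellow pin out) with the lever still up (horizontal distance between socket and hitch below 0.006 m and value of joint pin above 0.0025 m and contact force between trolley and tug above 0.3 N and value of joint lever below 0.3 rad), for 0.2 s.
2. the lever is pressed fully down (horizontal distance between socket and hitch below 0.006 m and value of joint pin above 0.0025 m and value of joint lever above 0.66 rad), for 0.2 s.
At the end, for the whole second after the job is handed in: the lever is down (over 0.66 rad of 0.75), the ball is home in the socket (pin out over 2.5 mm, socket within 6 mm of the hitch axis and 50 to 78.5 mm high, coupler bearing on the ball), the trolley stands on its wheels, upright within 0.2 rad and in line with the tug within 0.4 rad (all of step 2 and height (world z) of socket between 0.05 and 0.0785 m and contact force between trolley and tug above 0.3 N and angle between the x axis of tug and the x axis of handle, either way round below 0.4 rad and angle between handle's own z axis and vertical below 0.2 rad and contact force between trolley and table above 0.3 N); the robot touches nothing.
It fails at once if the coupler's top or roof is pressed with more than 30 N (contact force between cap and the arm above 30 N or contact force between cap and tug above 30 N).
It fails at once if the robot presses the lever with more than 30 N (contact force between lever and the arm above 30 N).
It fails at once if a bystander is moved by more than 30 mm (distance of any of screwdriver, glue, spare_wheel, battery, spinner, paint_jar, wrench from where it was at the start of the episode above 0.03 m).
It also fails if it takes over 70 s, if anything falls off the work surface, if the arm or the gripper's body presses on something with over 40 N, if the wrist force passes 120 N, or if a joint passes its speed limit or range.

## Working session

There is one attempt and no reset: what is moved stays moved. The work goes in short steps, Python scripts to look and compute and a tool call to move; the robot and the scene stay as the last step left them, time stands still between calls to the robot, and variables do not carry over. Pictures are saved under pics/ and viewed, and the job is handed in when it is done.

Besides the shell and the picture viewer there is one more tool, called after ">>>" as a command line: name --argument value ..., lists and objects as JSON in quotes. servo_tool: Moves the arm, as the interface text tells. Its arguments: {"type":"object","properties":{"deltas":{"type":"array","items":{"type":"array","items":{"type":"array","items":{"type":"number"}}}}},"required":["deltas"]}

```bash
mkdir -p pics; python3 - <<'E'
from plant import *
import cv2
s=state();print(s['time'],s['tool_pos'],s['tool_rot'],s['contact_force'],s['gripper_width'])
for n in ["scene","top","wrist"]:
    f=grab_frame(n);cv2.imwrite(f"pics/{n}0.png",f[:,:,::-1]);c=calibration(n);print(n,c['intrinsics'],c['world_from_camera'])
E
```

```text
0.0 [ 0.15624532 -0.60455883  0.24904168] [-1.01868375e-03  9.92023677e-01  1.26047557e-01 -2.42412616e-05] [-0.15831082  0.12735079 -0.18743735] 1.0007457373573099
scene [[390.81131682   0.         264.43573945]
 [  0.         390.81131682 187.55125247]
 [  0.           0.           1.        ]] [[ 0.08583491  0.67909025 -0.72901907  1.2453303 ]
 [ 0.99617381 -0.07056795  0.05155487  0.02474971]
 [-0.01643497 -0.73065491 -0.68254911  0.71135522]
 [ 0.          0.          0.          1.        ]]
top [[365.28845632   0.         255.6633595 ]
 [  0.         365.28845632 195.501389  ]
 [  0.           0.           1.        ]] [[ 0.00710943 -0.99228874  0.12374376  0.47383474]
 [-0.99996291 -0.00645316  0.00570351  0.08285057]
 [-0.00486099 -0.12377972 -0.99229781  0.78252399]
 [ 0.          0.          0.          1.        ]]
wrist [[315.96369854   0.         251.38203977]
 [  0.         315.96369854 190.44189033]
 [  0.           0.           1.        ]] [[ 2.50631567e-01 -9.28343952e-01 -2.74520173e-01  2.24060385e-01]
 [-9.68082146e-01 -2.40601561e-01 -7.01986343e-02 -5.85789091e-01]
 [-8.81504483e-04  2.83352072e-01 -9.59015551e-01  3.72653493e-01]
 [ 0.00000000e+00  0.00000000e+00  0.00000000e+00  1.00000000e+00]]
```

View pics/scene0.png

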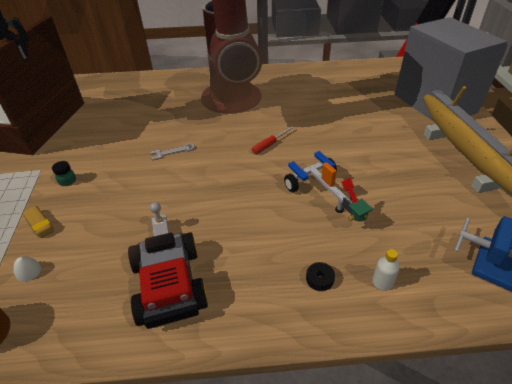

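View pics/top0.png

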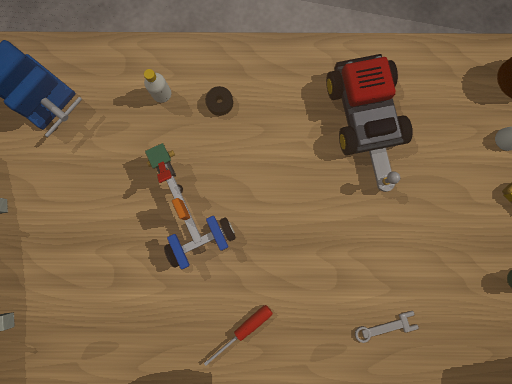

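View pics/wrist0.png

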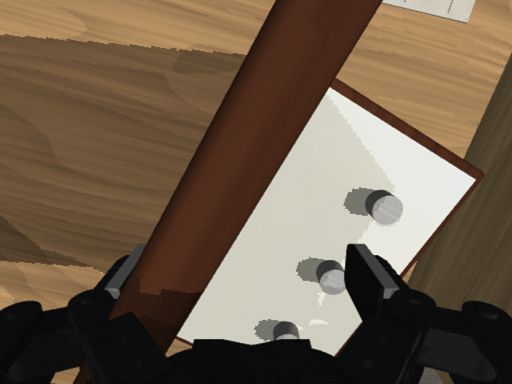

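The scene view shows the tug at about (165,270) with the ball at about (155,208), and the trolley's handle at (328,173). The top view shows the ball at about (393,178), the handle at (180,208) and the coupler at (158,156). Next I'll zoom in and measure.

```bash
python3 - <<'E'
import cv2,numpy as np
s=cv2.imread('pics/scene0.png');t=cv2.imread('pics/top0.png')
R=lambda i,x,y,w,h,k:cv2.resize(i[y:y+h,x:x+w],None,fx=k,fy=k,interpolation=cv2.INTER_CUBIC)
a=np.hstack([R(t,135,135,100,130,4)[:, :400],R(t,340,140,100,130,4)]);cv2.imwrite('pics/z1.png',a)
a=np.hstack([R(s,280,145,100,75,4),R(s,120,190,100,75,4)]);cv2.imwrite('pics/z2.png',a)
E
```

```text
(no output)
```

View pics/z1.png

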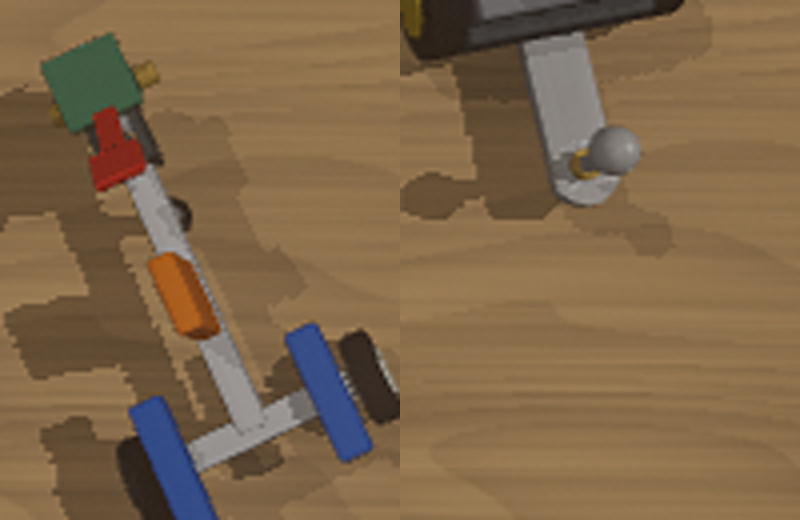

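View pics/z2.png

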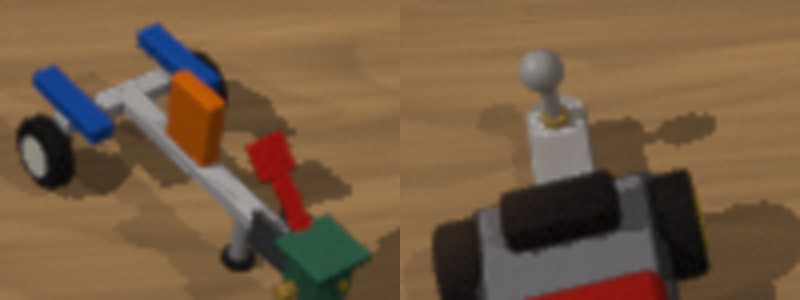

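```bash
cat > h.py <<'E'
import numpy as np,cv2
from plant import *
def ray(n,u,v,c=None):
    c=c or calibration(n);K=c['intrinsics'];T=c['world_from_camera']
    d=T[:3,:3]@np.linalg.solve(K,[u,v,1.]);return T[:3,3],d/np.linalg.norm(d)
def onz(n,u,v,z,c=None):
    o,d=ray(n,u,v,c);return o+d*(z-o[2])/d[2]
def tri(rs):
    A=sum(np.eye(3)-np.outer(d,d) for o,d in rs);b=sum((np.eye(3)-np.outer(d,d))@o for o,d in rs)
    p=np.linalg.solve(A,b);return p,[np.linalg.norm(np.cross(p-o,d))*1e3 for o,d in rs]
def proj(c,p):
    T=np.linalg.inv(c['world_from_camera']);q=c['intrinsics']@(T[:3,:3]@np.asarray(p)+T[:3,3]);return q[:2]/q[2]
E
python3 - <<'E'
from h import *
np.set_printoptions(precision=4,suppress=True)
z=lambda x,y,ox,oy:(x/4+ox-.0,y/4+oy)
print('ball',tri([ray('top',*z(213,150,340,140)),ray('scene',*z(141,71,120,190))]))
# cap
for p in [(40,65),(110,35),(142,98),(75,130)]:print('cap',onz('top',*z(*p,135,135),.0705))
capc=np.mean([onz('top',*z(*p,135,135),.0705) for p in [(40,65),(110,35),(142,98),(75,130)]],0);print(capc)
for p in [(277,240),(330,215),(370,255),(315,282)]:print('capS',onz('scene',*z(*p,280,145),.0705))
# handle top
for p in [(148,258),(178,252),(218,330),(188,338)]:print('h',onz('top',*z(*p,135,135),.102))
for p in [(170,80),(187,70),(223,93),(205,105)]:print('hS',onz('scene',*z(*p,280,145),.102))
# tongue
for p in [(125,40),(182,35),(152,188),(207,160)]:print('tongue',onz('top',*z(*p,340,140),.03))
t=[onz('top',u,v,.03) for u,v in []]
E
```

```text
ball (array([ 0.6004, -0.1834,  0.0689]), [np.float64(1.3060309256451352), np.float64(1.3060309256449993)])
cap [0.6503 0.3086 0.0705]
cap [0.6658 0.2742 0.0705]
cap [0.6338 0.257  0.0705]
cap [0.6174 0.2897 0.0705]
[0.6418 0.2824 0.0705]
capS [0.639  0.2607 0.0705]
capS [0.6222 0.296  0.0705]
capS [0.6559 0.3097 0.0705]
capS [0.673  0.2736 0.0705]
h [0.5501 0.2437 0.102 ]
h [0.553  0.2297 0.102 ]
h [0.5166 0.2099 0.102 ]
h [0.5127 0.2237 0.102 ]
hS [0.5292 0.2178 0.102 ]
hS [0.5209 0.2299 0.102 ]
hS [0.5446 0.2469 0.102 ]
hS [0.5543 0.2339 0.102 ]
tongue [ 0.6658 -0.1555  0.03  ]
tongue [ 0.6687 -0.1856  0.03  ]
tongue [ 0.5871 -0.167   0.03  ]
tongue [ 0.6021 -0.1961  0.03  ]
```

>>> servo_tool --deltas '[[[85,0,0,50,0],[85,0,0,100,0],[85,50,20,110,0],[85,100,50,110,0],[85,150,90,110,0]]]'

```text
time: 0.78
tool_pos: [0.3063, -0.5153, 0.36]
tool_rot: [-0.0, 0.992, 0.126, 0.0]
contact_force: [0.2, 0.2, 0.1]
gripper_width: 0.999
```

>>> servo_tool --deltas '[[[85,40,50,0,0],[85,80,95,0,0],[85,120,140,0,0],[85,150,190,0,0],[85,180,240,0,0]]]'

```text
time: 1.4
tool_pos: [0.4858, -0.2742, 0.3599]
tool_rot: [-0.0, 0.992, 0.126, -0.0]
contact_force: [1.1, -0.1, 0.2]
gripper_width: 0.996
```

>>> servo_tool --deltas '[[[85,10,50,-50,0],[85,20,80,-90,0],[85,20,80,-90,0]]]'

```text
time: 1.78
tool_pos: [0.5032, -0.1927, 0.2646]
tool_rot: [-0.003, 0.992, 0.128, -0.004]
contact_force: [-0.3, 0.1, -0.5]
gripper_width: 0.993
```

```bash
python3 - <<'E'
from h import *
import pickle
c=calibration('wrist');f=grab_frame('wrist')[:,:,::-1];pickle.dump(c,open('c1.pkl','wb'));cv2.imwrite('pics/w1.png',f);print(state()['tool_pos'],state()['time'])
E
```

```text
[ 0.50426837 -0.19468677  0.2678891 ] 1.825
```

View pics/w1.png

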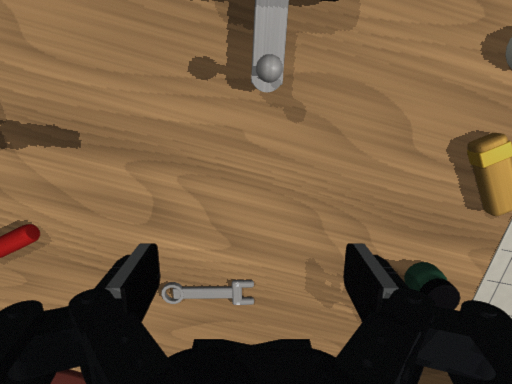

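The ball is at about (269,68). The tongue's edges run from (255,0) to (252,75) and from (287,0) to (284,75).

```bash
python3 - <<'E'
from h import *
import pickle
np.set_printoptions(precision=4,suppress=True)
c=pickle.load(open('c1.pkl','rb'));f=cv2.imread('pics/w1.png')
g=cv2.resize(f[0:110,200:340],None,fx=5,fy=5,interpolation=cv2.INTER_CUBIC);cv2.imwrite('pics/w1z.png',g)
gs=cv2.GaussianBlur(cv2.cvtColor(g,6),(0,0),3)
print(cv2.HoughCircles(gs,cv2.HOUGH_GRADIENT,1,50,param1=80,param2=25,minRadius=50,maxRadius=100))
for z in (.053,.064,.069,.075):print(onz('wrist',269,68,z,c))
print(tri([ray('top',393.3,177.5),ray('scene',155.3,207.8),ray('wrist',269,68,c)]))
print(tri([ray('top',393.3,177.5),ray('wrist',269,68,c)]))
for p in [(255,0),(252,75),(288,0),(285,75)]:print(onz('wrist',*p,.03,c))
E
```

```text
None
[ 0.6003 -0.1824  0.053 ]
[ 0.5993 -0.1821  0.064 ]
[ 0.5989 -0.182   0.069 ]
[ 0.5984 -0.1818  0.075 ]
(array([ 0.5999, -0.183 ,  0.0687]), [np.float64(1.9692275162068642), np.float64(1.0801345848774224), np.float64(1.3381310137653166)])
(array([ 0.5985, -0.1817,  0.0778]), [np.float64(0.3641454032252164), np.float64(0.3641454032252602)])
[ 0.6599 -0.1523  0.03  ]
[ 0.5909 -0.1674  0.03  ]
[ 0.6682 -0.1842  0.03  ]
[ 0.5998 -0.2013  0.03  ]
```

View pics/w1z.png

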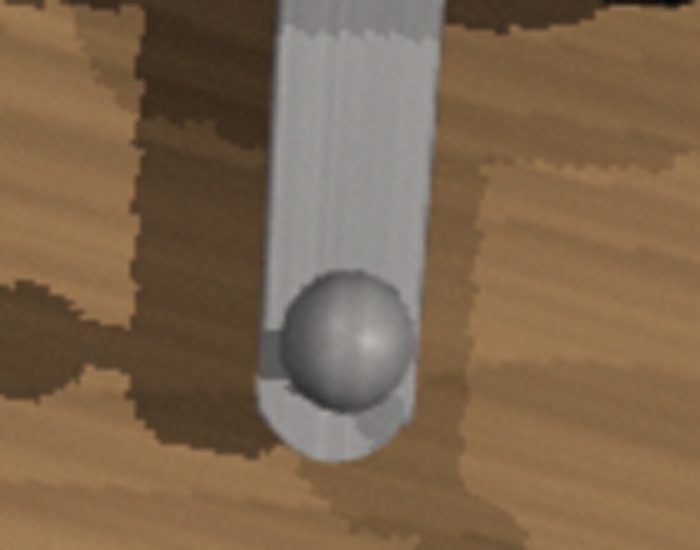

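>>> servo_tool --deltas '[[[85,0,60,0,0],[85,0,120,0,1],[85,0,180,0,2],[85,0,240,0,2],[85,0,300,0,2]]]'

```text
time: 2.45
tool_pos: [0.5064, 0.1046, 0.2732]
tool_rot: [0.001, 0.974, 0.228, 0.002]
contact_force: [0.8, -0.7, -0.4]
gripper_width: 0.995
```

>>> servo_tool --deltas '[[[85,0,60,0,0],[85,0,110,0,0],[85,0,110,0,0],[85,0,110,0,0]]]'

```text
time: 2.95
tool_pos: [0.5063, 0.2131, 0.2719]
tool_rot: [0.0, 0.974, 0.229, 0.001]
contact_force: [-0.3, -0.8, 0.2]
gripper_width: 0.994
```

```bash
python3 - <<'E'
from h import *
import pickle
c=calibration('wrist');f=grab_frame('wrist')[:,:,::-1];pickle.dump(c,open('c2.pkl','wb'));cv2.imwrite('pics/w2.png',f);print(state()['tool_pos'],state()['tool_rot'],state()['time'])
g=cv2.resize(f[0:250,150:400],None,fx=2.4,fy=2.4,interpolation=cv2.INTER_CUBIC);cv2.imwrite('pics/w2z.png',g)
E
```

```text
[0.50614777 0.21269181 0.27158766] [2.52847045e-04 9.73622803e-01 2.28161433e-01 9.66285536e-04] 3.0
```

View pics/w2.png

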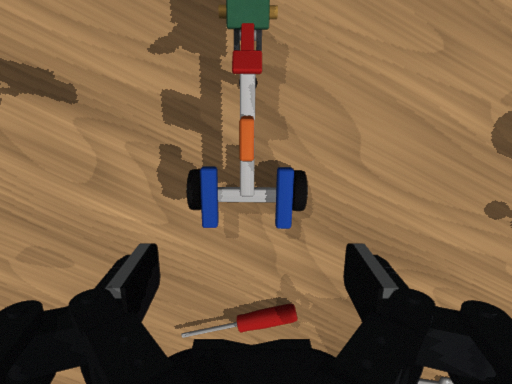

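View pics/w2z.png

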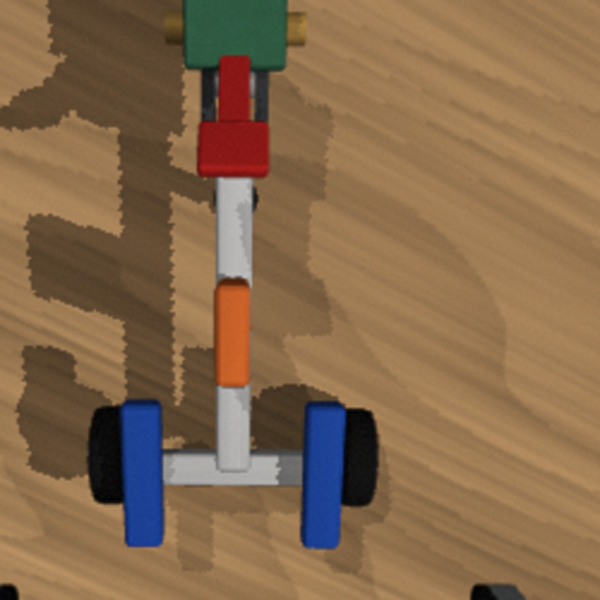

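The view shows the trolley axis vertical in the image: the handle is at (247,139), the pad at (248,62), the cap at (248,12), and the rear edge of the handle's top is at row 160.

```bash
python3 - <<'E'
from h import *
import pickle
np.set_printoptions(precision=4,suppress=True)
c=pickle.load(open('c2.pkl','rb'))
r=onz('wrist',247,160.4,.102,c); print('rear',r)
capr=onz('wrist',248.1,28.5,.0705,c);print('cap rear edge',capr)
# cap side corners at rear edge
a=onz('wrist',150+184/2.4,67/2.4,.0705,c);b=onz('wrist',150+286/2.4,69/2.4,.0705,c);print(a,b,'mid',(a+b)/2)
m=(a+b)/2; d=m-r; print('yaw',np.degrees(np.arctan2(d[1],d[0])),np.linalg.norm(d)); u=d/np.linalg.norm(d)
u[2]=0;print('handle from rear',r+.02*u,'from cap',m-.1*u)
E
```

```text
rear [0.5162 0.2242 0.102 ]
cap rear edge [0.6228 0.276  0.0705]
[0.6143 0.2941 0.0705] [0.6313 0.2584 0.0705] mid [0.6228 0.2762 0.0705]
yaw 25.993116169272675 0.12274340067087926
handle from rear [0.5336 0.2327 0.102 ] from cap [0.536  0.2339 0.0705]
```

>>> servo_tool --deltas '[[[60,15,8,0,0],[60,29,17,-50,0],[60,29,17,-100,0],[60,29,17,-130,0],[60,29,17,-130,0]]]'

```text
time: 3.62
tool_pos: [0.5328, 0.2287, 0.1375]
tool_rot: [0.0, 0.974, 0.228, -0.003]
contact_force: [0.2, -0.0, 0.1]
gripper_width: 0.702
```

```bash
python3 - <<'E'
from h import *
import pickle
c=calibration('wrist');f=grab_frame('wrist')[:,:,::-1];pickle.dump(c,open('c3.pkl','wb'));cv2.imwrite('pics/w3.png',f);print(state()['tool_pos'],state()['tool_rot'],state()['time'])
E
```

```text
[0.53425184 0.22944227 0.14007374] [ 1.28470725e-04  9.73656091e-01  2.28020429e-01 -6.95669763e-04] 3.675
```

View pics/w3.png

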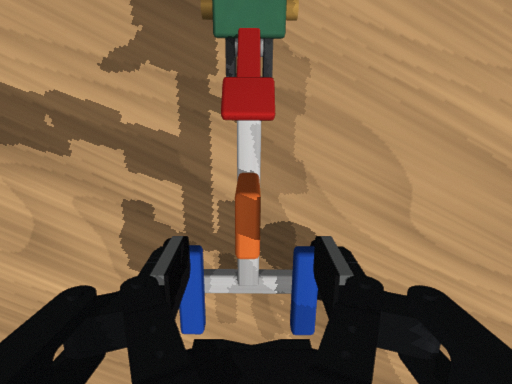

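>>> servo_tool --deltas '[[[60,0,2,-25,0],[60,0,2,-50,0],[60,0,2,-56,0],[60,0,2,-56,0]]]'

```text
time: 4.18
tool_pos: [0.5353, 0.2329, 0.0861]
tool_rot: [-0.0, 0.973, 0.229, 0.001]
contact_force: [-0.4, -0.1, 0.0]
gripper_width: 0.705
```

```bash
python3 - <<'E'
from h import *
f=grab_frame('wrist')[:,:,::-1];g=grab_frame('scene')[:,:,::-1];cv2.imwrite('pics/w4.png',np.hstack([f[:,100:500],cv2.resize(g[100:250,250:400],(384,384))]));print(state()['tool_pos'],state()['contact_force'])
E
```

```text
[0.53551062 0.23313464 0.0864549 ] [ 0.98832279 -1.20523956  0.63665778]
```

View pics/w4.png

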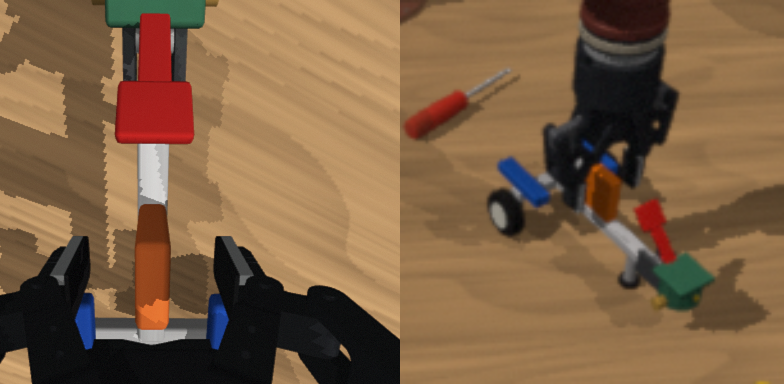

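>>> servo_tool --deltas '[[[5,0,0,0,0],[5,0,0,0,0],[5,0,0,0,0],[5,0,0,0,0],[5,0,0,0,0]]]'

```text
time: 4.9
tool_pos: [0.5345, 0.2329, 0.0848]
tool_rot: [0.0, 0.973, 0.229, 0.0]
contact_force: [-0.5, -2.0, 3.5]
gripper_width: 0.155
```

>>> servo_tool --deltas '[[[5,0,0,0,0],[5,0,0,20,0],[5,0,0,50,0],[5,0,0,60,0],[5,0,0,60,0]]]'

```text
time: 5.52
tool_pos: [0.5341, 0.2331, 0.1447]
tool_rot: [-0.0, 0.973, 0.229, 0.0]
contact_force: [-0.7, 0.4, -4.4]
gripper_width: 0.161
```

```bash
python3 - <<'E'
from h import *
s=state();f=grab_frame('wrist')[:,:,::-1];g=grab_frame('scene')[:,:,::-1];cv2.imwrite('pics/w5.png',np.hstack([f[:,100:500],cv2.resize(g[80:230,250:400],(384,384))]));print(s['tool_pos'],s['tool_rot'],s['contact_force'],s['gripper_width'])
E
```

```text
[0.53414712 0.23309662 0.14472685] [-1.52747935e-04  9.73405821e-01  2.29087134e-01  4.11824150e-04] [-0.74857603  0.42482946 -4.3784502 ] 0.1606381272806022
```

View pics/w5.png

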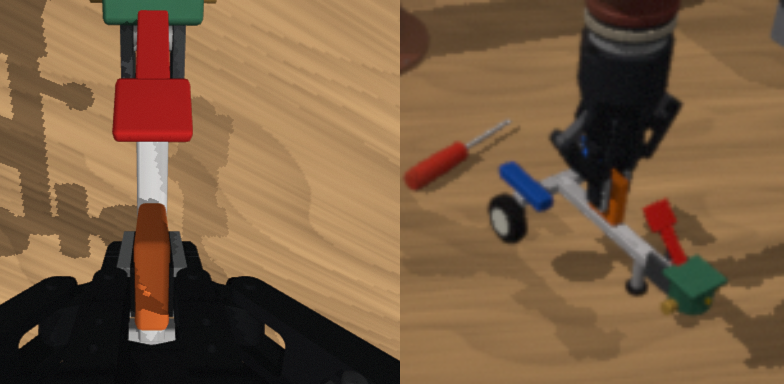

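```bash
python3 - <<'E'
from h import *
np.set_printoptions(precision=4,suppress=True)
s=state();c=calibration('wrist')
f=grab_frame('wrist')[:,:,::-1];cv2.imwrite('pics/w6.png',f)
t=grab_frame('top')[:,:,::-1];g=grab_frame('scene')[:,:,::-1]
for n,i in (('w',f),('t',t),('s',g)):
    h=cv2.cvtColor(np.ascontiguousarray(i),cv2.COLOR_BGR2HSV);m=cv2.inRange(h,(55,70,30),(90,255,255))
    k,l,st,ce=cv2.connectedComponentsWithStats(m)
    for j in range(1,k):
        if st[j][4]>40:print(n,st[j],ce[j])
z=lambda i,x,y,w,hh,k:cv2.resize(i[y:y+hh,x:x+w],None,fx=k,fy=k,interpolation=cv2.INTER_CUBIC)
cv2.imwrite('pics/z6.png',np.hstack([z(f,190,0,125,60,3.2)[:192],z(f,190,0,1,60,3.2)[:192]]))
cv2.imwrite('pics/z6t.png',np.hstack([z(t,120,110,100,100,4),z(g,310,155,100,100,4)]))
print(c['world_from_camera'][:3,3],s['tool_pos'])
E
```

```text
w [ 202    0  102   26 1990] [252.8452  10.5106]
s [ 56 170  20  15 191] [ 65.7592 178.1937]
s [352 180  25  23 326] [363.6166 190.8896]
[0.5959 0.266  0.266 ] [0.5331 0.2327 0.1428]
```

View pics/z6.png

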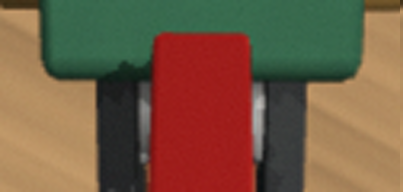

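View pics/z6t.png

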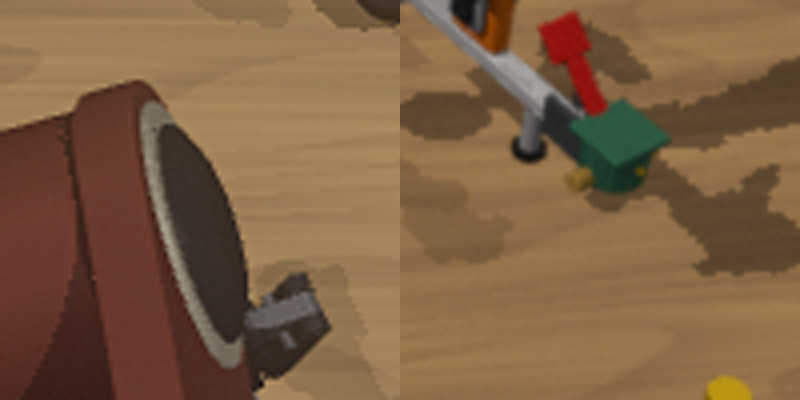

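```bash
python3 - <<'E'
from h import *
np.set_printoptions(precision=4,suppress=True)
s=state();c=calibration('wrist');p=s['tool_pos'];q=s['tool_rot'];y=2*np.arctan2(q[2],q[1]);print(p,np.degrees(y))
for z in (.1265,.129):
    m=(onz('wrist',203,23,z,c)+onz('wrist',303.4,23,z,c))/2
    print('wrist rear mid',m, 'center',m[:2]+.02*np.array([np.cos(y),np.sin(y)]),'scene',onz('scene',365,188.2,z)[:2])
u=np.array([np.cos(y),np.sin(y)]);v=np.array([-u[1],u[0]])
d=m[:2]-p[:2];print('rear rel tcp along,lat',d@u,d@v)
d=onz('scene',365,188.2,.129)[:2]-p[:2];print('scene: cap rel tcp',d@u,d@v)
E
```

```text
[0.5332 0.2326 0.1427] 26.48036067321203
wrist rear mid [0.6212 0.2777 0.1265] center [0.6391 0.2866] scene [0.6453 0.2864]
wrist rear mid [0.6208 0.2775 0.129 ] center [0.6387 0.2864] scene [0.6479 0.2853]
rear rel tcp along,lat 0.09838813702708664 0.0011014683717651946
scene: cap rel tcp 0.12612284780016564 -0.004041389159013727
```

>>> servo_tool --deltas '[[[5,0,-20,30,0],[5,-5,-60,55,-0.5],[5,-15,-110,60,-1],[5,-25,-160,60,-1.5],[5,-30,-210,60,-2]]]'

```text
time: 6.4
tool_pos: [0.5032, 0.0216, 0.2037]
tool_rot: [-0.0, 0.992, 0.125, -0.0]
contact_force: [0.9, 0.2, -5.4]
gripper_width: 0.154
```

>>> servo_tool --deltas '[[[5,-10,-50,0,-0.5],[5,-18,-100,0,-0.5],[5,-20,-150,0,-0.5],[5,-20,-200,0,-0.5],[5,-20,-228,0,-0.5]]]'

```text
time: 7.02
tool_pos: [0.4835, -0.2072, 0.2036]
tool_rot: [-0.0, 0.995, 0.099, -0.0]
contact_force: [0.9, 0.4, -4.0]
gripper_width: 0.155
```

>>> servo_tool --deltas '[[[5,0,0,0,0],[5,0,0,0,0],[5,0,0,0,0]]]'

```text
time: 7.4
tool_pos: [0.4841, -0.2041, 0.2039]
tool_rot: [-0.0, 0.995, 0.101, -0.0]
contact_force: [1.3, 0.6, -5.2]
gripper_width: 0.152
```

```bash
cat > look.py <<'E'
from h import *
import sys,pickle
n=sys.argv[1]
s=state();c=calibration('wrist');f=grab_frame('wrist')[:,:,::-1];t=grab_frame('top')[:,:,::-1];g=grab_frame('scene')[:,:,::-1]
pickle.dump(c,open(f'c_{n}.pkl','wb'))
for a,i in zip('wts',(f,t,g)):cv2.imwrite(f'pics/{n}{a}.png',i)
z=lambda i,x,y,w,h,k:cv2.resize(np.ascontiguousarray(i[y:y+h,x:x+w]),None,fx=k,fy=k,interpolation=cv2.INTER_CUBIC)
a=z(g,95,120,130,130,3);b=z(f,180,0,130,130,3)
d=z(t,345,130,130,90,3)
o=np.zeros((600,780,3),np.uint8);o[:390,:390]=a;o[:390,390:]=b
d=z(t,330,130,200,104,2);o[390:598,:d.shape[1]]=d[:208]
cv2.imwrite(f'pics/{n}.png',o)
q=s['tool_rot'];print(s['time'],np.round(s['tool_pos'],4),round(np.degrees(2*np.arctan2(q[2],q[1])),2),np.round(s['contact_force'],1),np.round(s['ft_torque'],2),s['gripper_width'])
E
python3 look.py p1
```

```text
7.4 [ 0.4841 -0.2041  0.2039] 11.56 [ 1.3  0.6 -5.2] [0.03 0.03 0.  ] 0.1524351405666062
```

View pics/p1.png

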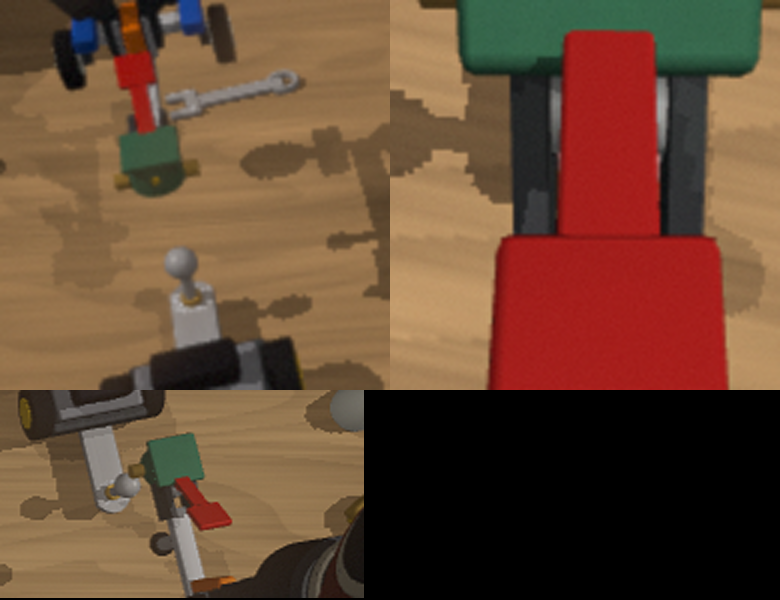

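Both the ball (top view, about (393,178)) and the cap (about (417,164)) are visible from top and scene. I'll triangulate the cap and compare it with the ball in the same views.

```bash
python3 - <<'E'
import cv2,numpy as np
t=cv2.imread('pics/p1t.png');g=cv2.imread('pics/p1s.png')
z=lambda i,x,y,w,h,k:cv2.resize(np.ascontiguousarray(i[y:y+h,x:x+w]),None,fx=k,fy=k,interpolation=cv2.INTER_CUBIC)
cv2.imwrite('pics/z7.png',np.hstack([z(t,375,140,65,65,6),z(g,125,155,65,65,6)]))
E
```

```text
(no output)
```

View pics/z7.png

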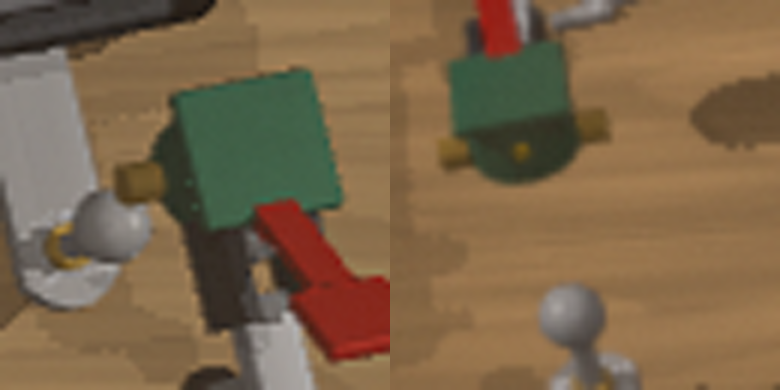

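```bash
python3 - <<'E'
from h import *
np.set_printoptions(precision=4,suppress=True)
o=-.42
B=tri([ray('top',393.7+o,178+o),ray('scene',155.3+o,207.5+o)])
C=tri([ray('top',417.9+o,165.1+o),ray('scene',144.9+o,169.75+o)])
print(B,C);d=C[0]-B[0];print('cap-ball',d)
print('ball plane .069',onz('top',393.3,177.6,.0689)[:2],onz('scene',154.9,207.1,.0689)[:2])
print('cap plane .19',onz('top',417.5,164.7,.1899)[:2],onz('scene',144.5,169.3,.1899)[:2])
import pickle
c=pickle.load(open('c_p1.pkl','rb'))
a=onz('wrist',180+462/3,66/3,.1899,c);b=onz('wrist',180+(760-390)/3,66/3,.1899,c);a=onz('wrist',180+72/3,22,.1899,c)
m=(a+b)/2;print('wrist cap rear',m,np.linalg.norm(a-b),'centre',m[:2]+.02*np.array([.98,.2]))
E
```

```text
(array([ 0.6   , -0.1835,  0.0705]), [np.float64(0.7686619595973391), np.float64(0.7686619595972924)]) (array([ 0.6016, -0.1812,  0.1854]), [np.float64(0.8337787476317122), np.float64(0.8337787476317348)])
cap-ball [0.0016 0.0022 0.1149]
ball plane .069 [ 0.6003 -0.1849] [ 0.5987 -0.1831]
cap plane .19 [ 0.6006 -0.1802] [ 0.6074 -0.1786]
wrist cap rear [ 0.5805 -0.1839  0.1899] 0.03888400098572449 centre [ 0.6001 -0.1799]
```

>>> servo_tool --deltas '[[[5,-1,-2,-20,0],[5,-1,-2,-45,0],[5,-1,-2,-62,0],[5,-1,-2,-62,0],[5,-1,-2,-62,0]]]'

```text
time: 8.18
tool_pos: [0.4835, -0.2073, 0.1429]
tool_rot: [0.0, 0.995, 0.1, 0.0]
contact_force: [0.0, -0.1, -4.1]
gripper_width: 0.155
```

```bash
python3 look.py p2;python3 - <<'E'
import cv2,numpy as np
t=cv2.imread('pics/p2t.png');g=cv2.imread('pics/p2s.png')
z=lambda i,x,y,w,h,k:cv2.resize(np.ascontiguousarray(i[y:y+h,x:x+w]),None,fx=k,fy=k,interpolation=cv2.INTER_CUBIC)
cv2.imwrite('pics/z8.png',np.hstack([z(t,365,145,65,65,6),z(g,125,165,65,65,6)]))
E
```

```text
8.175 [ 0.4835 -0.2073  0.1429] 11.48 [ 0.  -0.1 -4.1] [0.04 0.07 0.04] 0.15483919566253404
```

View pics/z8.png

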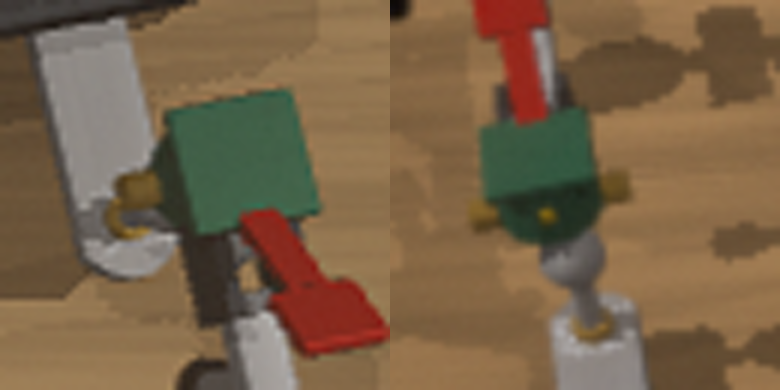

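```bash
python3 - <<'E'
from h import *
np.set_printoptions(precision=4,suppress=True)
o=-.42
C=tri([ray('top',405.5+o,172+o),ray('scene',149.7+o,190.4+o)]);print(C)
print(onz('top',405.1,171.6,.127)[:2],onz('scene',149.3,190,.127)[:2])
c=calibration('scene')
# expected cylinder-body centre px if coupler coaxial with ball (.5993,-.183)
for z in (.07,.09,.1,.11,.127): print(z,(proj(c,[.5995,-.183,z])-[125,165])*6+[390,0]+2.5)
b=proj(c,[.5995,-.183,.03]);print((b-[125,165])*6+[390,0]+2.5)
E
```

```text
(array([ 0.6014, -0.1843,  0.126 ]), [np.float64(0.994646617846926), np.float64(0.9946466178469922)])
[ 0.6012 -0.185 ] [ 0.6029 -0.1828]
0.07 [571.3873 254.5268]
0.09 [560.3613 217.5761]
0.1 [554.7196 198.6696]
0.11 [548.9895 179.4666]
0.127 [539.0393 146.1212]
[592.4631 325.157 ]
```

>>> servo_tool --deltas '[[[5,-1,0,-6,0],[5,-1,0,-12,0],[5,-1,0,-14,0],[5,-1,0,-14,0]]]'

```text
time: 8.82
tool_pos: [0.4819, -0.2069, 0.1279]
tool_rot: [-0.0, 0.995, 0.1, -0.0]
contact_force: [0.2, -0.1, -4.2]
gripper_width: 0.156
```

>>> servo_tool --deltas '[[[5,0,0,-2,0],[5,0,0,-4,0],[5,0,0,-4,0]]]'

```text
time: 9.2
tool_pos: [0.482, -0.207, 0.1241]
tool_rot: [-0.0, 0.995, 0.1, -0.0]
contact_force: [-0.2, 0.1, -5.1]
gripper_width: 0.156
```

```bash
python3 look.py p3
```

```text
9.2 [ 0.482  -0.207   0.1241] 11.49 [-0.2  0.1 -5.1] [-0.03  0.04 -0.04] 0.15573090003549073
```

View pics/p3.png

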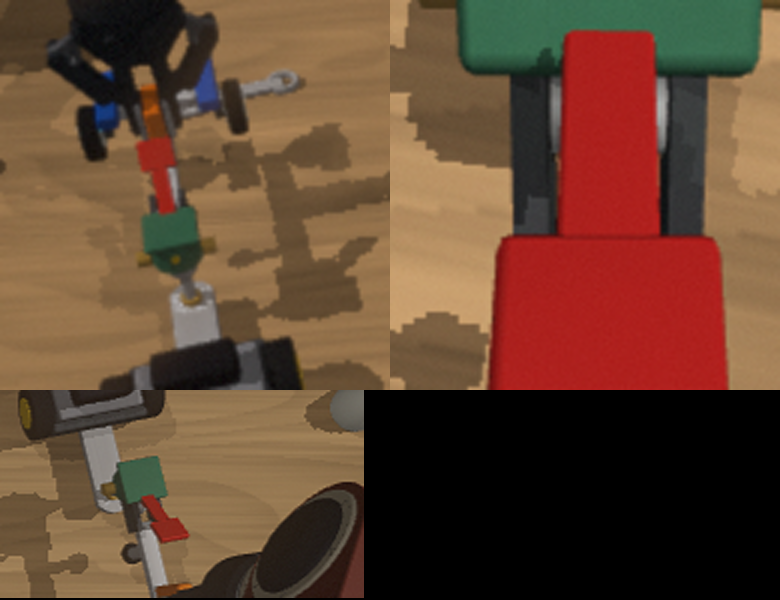

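The stem runs into the coupler at about scene zoom (188,280), and the coupler is entering over the ball with no lateral force.

>>> servo_tool --deltas '[[[5,0,0,-2,0],[5,0,0,-2,0],[5,0,0,-2,0]]]'

```text
time: 9.72
tool_pos: [0.4821, -0.2071, 0.1222]
tool_rot: [-0.0, 0.995, 0.1, -0.0]
contact_force: [-0.5, 1.1, -3.8]
gripper_width: 0.152
```

>>> servo_tool --deltas '[[[5,0,0,-1.5,0],[5,0,0,-1.5,0],[5,0,0,-1.5,0]]]'

```text
time: 10.1
tool_pos: [0.4822, -0.2069, 0.1208]
tool_rot: [-0.0, 0.995, 0.1, 0.0]
contact_force: [1.3, 0.7, -4.1]
gripper_width: 0.158
```

>>> servo_tool --deltas '[[[5,0,0,-1.5,0],[5,0,0,-1.5,0],[5,0,0,-1.5,0]]]'

```text
time: 10.48
tool_pos: [0.4824, -0.2069, 0.1195]
tool_rot: [-0.0, 0.995, 0.1, 0.0]
contact_force: [2.0, 2.3, -2.8]
gripper_width: 0.155
```

>>> servo_tool --deltas '[[[5,0,0,-1.5,0],[5,0,0,-1.5,0],[5,0,0,-1.5,0]]]'

```text
time: 10.85
tool_pos: [0.4824, -0.2072, 0.1182]
tool_rot: [0.0, 0.995, 0.1, 0.0]
contact_force: [-0.1, 3.9, -0.3]
gripper_width: 0.153
```

>>> servo_tool --deltas '[[[5,0,0,-1.5,0],[5,0,0,-1.5,0],[5,0,0,-1.5,0]]]'

```text
time: 11.22
tool_pos: [0.4822, -0.2072, 0.1162]
tool_rot: [0.0, 0.995, 0.1, 0.0]
contact_force: [-0.1, 0.1, -1.0]
gripper_width: 0.158
```

```bash
python3 look.py p4
```

```text
11.225 [ 0.4822 -0.2072  0.1162] 11.47 [-0.1  0.1 -1. ] [ 0.3  -0.42  0.16] 0.15790354366254256
```

View pics/p4.png

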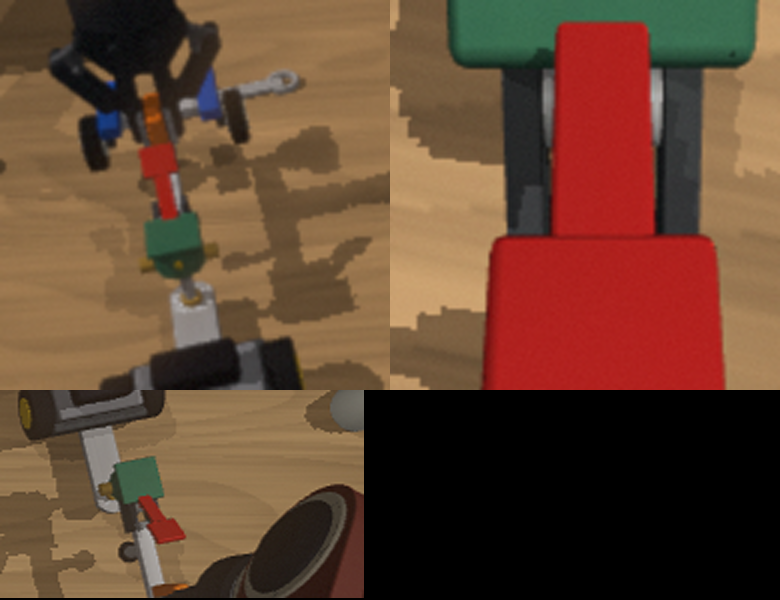

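>>> servo_tool --deltas '[[[5,0,0,-1.5,0],[5,0,0,-3,0],[5,0,0,-3,0]]]'

```text
time: 11.75
tool_pos: [0.4816, -0.2073, 0.1132]
tool_rot: [0.0, 0.995, 0.1, -0.001]
contact_force: [-5.3, -0.2, 1.6]
gripper_width: 0.154
```

>>> servo_tool --deltas '[[[5,0,0,-1.5,0],[5,0,0,-3,0],[5,0,0,-3,0]]]'

```text
time: 12.12
tool_pos: [0.4817, -0.2072, 0.11]
tool_rot: [0.0, 0.995, 0.1, -0.001]
contact_force: [-4.8, -0.2, 1.7]
gripper_width: 0.153
```

>>> servo_tool --deltas '[[[5,-1,0,-2,0],[5,-1,0,-4,0],[5,-1,0,-4,0]]]'

```text
time: 12.5
tool_pos: [0.4806, -0.2073, 0.1059]
tool_rot: [0.0, 0.995, 0.1, -0.001]
contact_force: [-4.9, -1.2, 2.3]
gripper_width: 0.157
```

>>> servo_tool --deltas '[[[5,0,0,-2,0],[5,0,0,-4,0],[5,0,0,-4,0]]]'

```text
time: 12.88
tool_pos: [0.4798, -0.2074, 0.1017]
tool_rot: [0.0, 0.995, 0.1, -0.002]
contact_force: [-9.3, -0.7, 3.3]
gripper_width: 0.155
```

```bash
python3 look.py p5
```

```text
12.875 [ 0.4798 -0.2074  0.1017] 11.48 [-9.3 -0.7  3.3] [-0.13  0.73  0.06] 0.15465790714745886
```

View pics/p5.png

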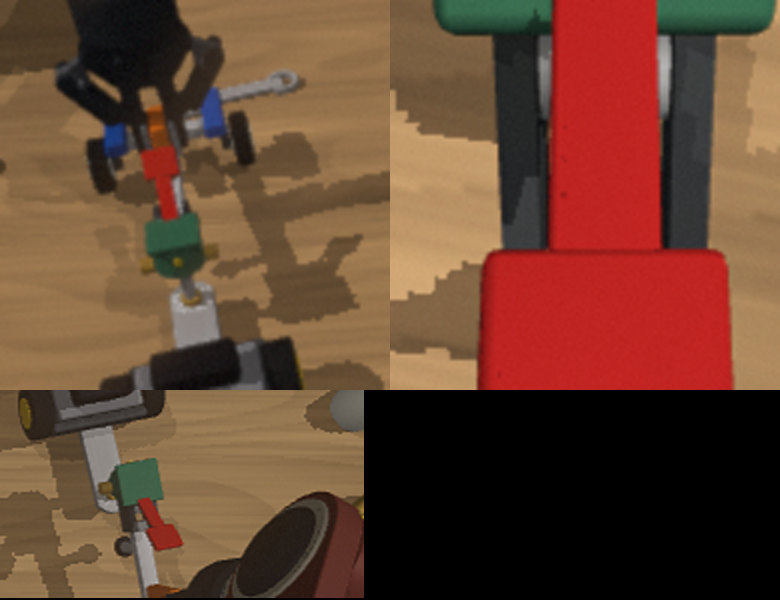

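>>> servo_tool --deltas '[[[5,-2,0,-1,0],[5,-2,0,-3,0],[5,-2,0,-4,0],[5,-2,0,-4,0]]]'

```text
time: 13.52
tool_pos: [0.4786, -0.2073, 0.0979]
tool_rot: [0.0, 0.995, 0.1, -0.001]
contact_force: [-5.6, -2.3, 1.9]
gripper_width: 0.154
```

>>> servo_tool --deltas '[[[60,0,0,0,0],[60,0,0,0,0],[60,0,0,0,0],[60,0,0,0,0]]]'

```text
time: 14.02
tool_pos: [0.4793, -0.207, 0.0983]
tool_rot: [0.0, 0.995, 0.1, 0.0]
contact_force: [0.4, -0.6, -0.4]
gripper_width: 0.703
```

```bash
python3 look.py p6
```

```text
14.025 [ 0.4793 -0.207   0.0983] 11.49 [ 0.4 -0.6 -0.4] [ 0.02 -0.01  0.03] 0.7027168170467825
```

View pics/p6.png

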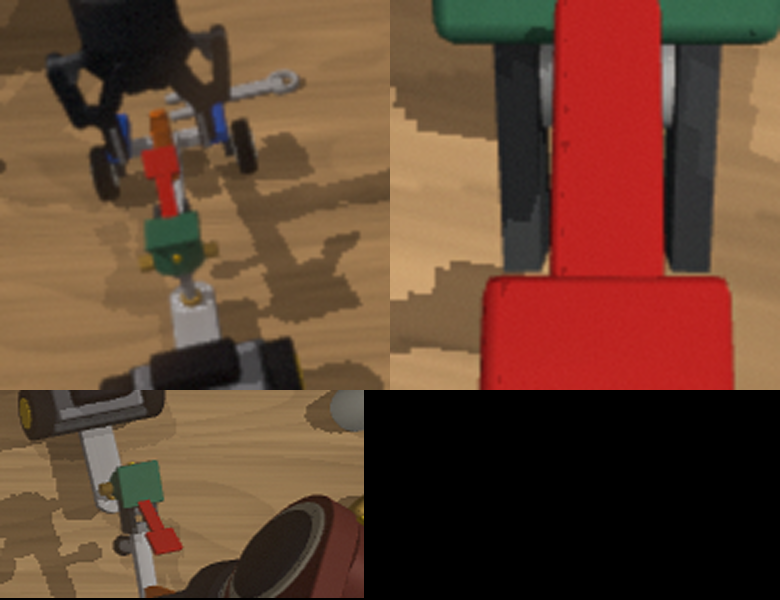

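>>> servo_tool --deltas '[[[60,0,0,40,0],[60,0,0,80,0],[0,0,0,120,0],[0,40,8,120,0],[0,80,16,120,0]]]'

```text
time: 14.8
tool_pos: [0.5604, -0.1913, 0.2198]
tool_rot: [0.001, 0.995, 0.1, 0.001]
contact_force: [-0.3, 0.2, -0.1]
gripper_width: 0.061
```

>>> servo_tool --deltas '[[[0,36,7,0,0],[0,36,7,0,0],[0,36,7,0,0],[0,36,7,0,0]]]'

```text
time: 15.3
tool_pos: [0.5943, -0.1843, 0.2183]
tool_rot: [-0.0, 0.995, 0.1, -0.0]
contact_force: [-0.2, 0.0, 0.5]
gripper_width: 0.003
```

```bash
python3 look.py p7
```

```text
15.3 [ 0.5943 -0.1843  0.2183] 11.44 [-0.2  0.   0.5] [-0.02 -0.05 -0.02] 0.0029503091101664236
```

View pics/p7w.png

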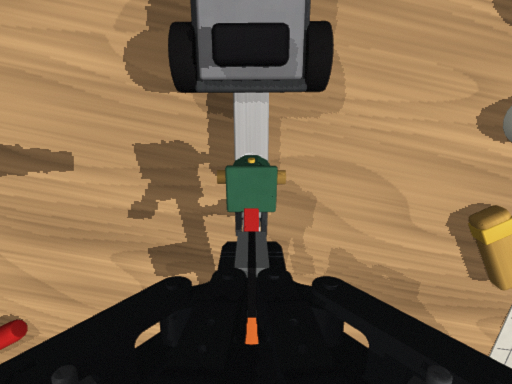

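View pics/p7.png

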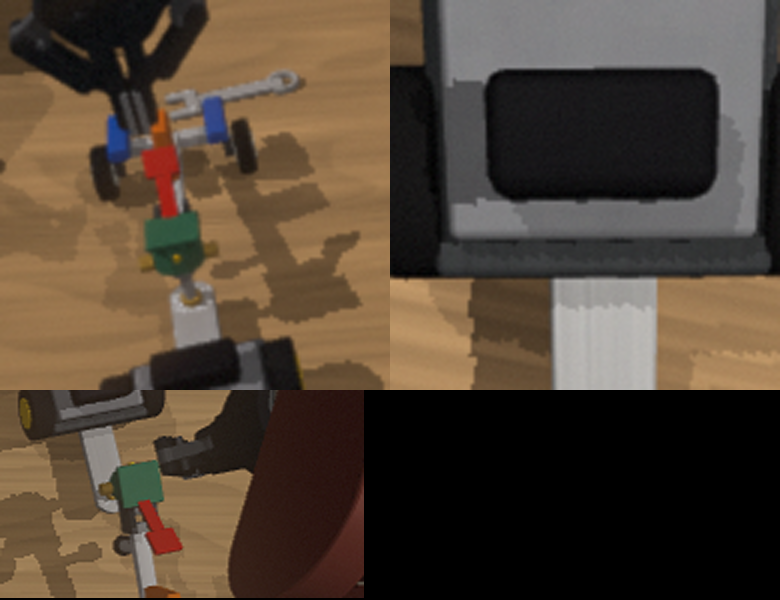

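The cap spans (226..277, 166..212) in the wrist view, and its yellow pin tip shows at (251,160). The tug is square to the tool.

```bash
python3 - <<'E'
from h import *
import pickle
np.set_printoptions(precision=4,suppress=True)
c=pickle.load(open('c_p7.pkl','rb'))
for p,z in [((226,166),.105),((277,166),.105),((227,211),.099),((276,211),.099),((251.5,188.5),.102)]:print(onz('wrist',*p,z,c))
E
```

```text
[ 0.6096 -0.1602  0.105 ]
[ 0.6173 -0.1984  0.105 ]
[ 0.5715 -0.1674  0.099 ]
[ 0.5795 -0.2066  0.099 ]
[ 0.5951 -0.183   0.102 ]
```

>>> servo_tool --deltas '[[[0,0,1,-40,0],[0,0,1,-75,0],[0,0,1,-83,0],[0,0,1,-83,0]]]'

```text
time: 15.95
tool_pos: [0.595, -0.1832, 0.1356]
tool_rot: [-0.0, 0.995, 0.1, -0.0]
contact_force: [0.3, 0.0, -0.9]
gripper_width: -0.001
```

>>> servo_tool --deltas '[[[0,0,0,-3,0],[0,0,0,-6,0],[0,0,0,-6,0]]]'

```text
time: 16.32
tool_pos: [0.5953, -0.1831, 0.1297]
tool_rot: [0.0, 0.995, 0.1, 0.0]
contact_force: [0.4, 0.4, 0.8]
gripper_width: -0.002
```

>>> servo_tool --deltas '[[[0,0,0,-2,0],[0,0,0,-2,0]]]'

```text
time: 16.58
tool_pos: [0.595, -0.183, 0.1271]
tool_rot: [-0.0, 0.995, 0.1, -0.0]
contact_force: [0.4, -0.1, -0.3]
gripper_width: -0.0
```

>>> servo_tool --deltas '[[[0,0,0,-2,0],[0,0,0,-2,0]]]'

```text
time: 16.82
tool_pos: [0.5952, -0.1831, 0.1252]
tool_rot: [-0.0, 0.995, 0.1, 0.0]
contact_force: [0.1, -0.2, 0.1]
gripper_width: 0.002
```

>>> servo_tool --deltas '[[[0,0,0,-1.5,0],[0,0,0,-1.5,0]]]'

```text
time: 17.08
tool_pos: [0.5954, -0.1831, 0.1245]
tool_rot: [0.0, 0.995, 0.1, 0.0]
contact_force: [-1.4, 1.1, 4.0]
gripper_width: 0.001
```

>>> servo_tool --deltas '[[[0,0,0,-0.7,0],[0,0,0,-0.7,0]]]'

```text
time: 17.32
tool_pos: [0.5955, -0.1832, 0.1243]
tool_rot: [0.0, 0.995, 0.1, 0.0]
contact_force: [-2.4, 1.9, 6.1]
gripper_width: 0.0
```

>>> servo_tool --deltas '[[[0,0,0,-0.7,0],[0,0,0,-0.7,0]]]'

```text
time: 17.58
tool_pos: [0.5957, -0.1831, 0.1238]
tool_rot: [0.0, 0.995, 0.1, 0.001]
contact_force: [-1.1, 2.0, 6.7]
gripper_width: -0.002
```

>>> servo_tool --deltas '[[[0,0,0,-0.7,0],[0,0,0,-0.7,0]]]'

```text
time: 17.82
tool_pos: [0.5958, -0.1831, 0.1236]
tool_rot: [0.0, 0.995, 0.1, 0.001]
contact_force: [-3.0, 3.2, 7.8]
gripper_width: 0.002
```

>>> servo_tool --deltas '[[[0,0,0,-1,0],[0,0,0,-1,0]]]'

```text
time: 18.08
tool_pos: [0.5962, -0.1834, 0.1231]
tool_rot: [0.001, 0.995, 0.1, 0.001]
contact_force: [-1.6, 0.9, 9.7]
gripper_width: -0.002
```

>>> servo_tool --deltas '[[[0,0,0,-1,0],[0,0,0,-1,0]]]'

```text
time: 18.32
tool_pos: [0.5964, -0.1836, 0.1229]
tool_rot: [0.001, 0.995, 0.1, 0.001]
contact_force: [-3.3, 1.7, 12.0]
gripper_width: -0.001
```

>>> servo_tool --deltas '[[[0,0,0,-1,0],[0,0,0,-1,0]]]'

```text
time: 18.58
tool_pos: [0.5966, -0.1838, 0.1227]
tool_rot: [0.001, 0.995, 0.1, 0.002]
contact_force: [-4.6, 1.6, 15.1]
gripper_width: 0.001
```

```bash
python3 look.py p8;python3 - <<'E'
import cv2,numpy as np
t=cv2.imread('pics/p8t.png');g=cv2.imread('pics/p8s.png')
z=lambda i,x,y,w,h,k:cv2.resize(np.ascontiguousarray(i[y:y+h,x:x+w]),None,fx=k,fy=k,interpolation=cv2.INTER_CUBIC)
cv2.imwrite('pics/z9.png',np.hstack([z(t,360,140,65,65,6),z(g,125,170,65,65,6)]))
E
```

```text
18.575 [ 0.5966 -0.1838  0.1227] 11.49 [-4.6  1.6 15.1] [0.36 0.78 0.04] 0.0008113156430753258
```

View pics/z9.png

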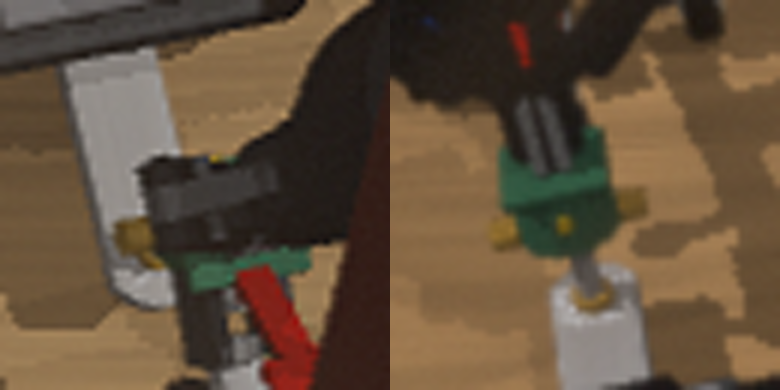

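>>> servo_tool --deltas '[[[0,-0.5,0,-0.7,0],[0,-0.5,0,-0.7,0]]]'

```text
time: 18.98
tool_pos: [0.5966, -0.1839, 0.1227]
tool_rot: [0.001, 0.995, 0.1, 0.002]
contact_force: [-5.1, 1.5, 16.7]
gripper_width: -0.002
```

>>> servo_tool --deltas '[[[0,-0.5,0,-0.7,0],[0,-0.5,0,-0.7,0]]]'

```text
time: 19.23
tool_pos: [0.5966, -0.1839, 0.1226]
tool_rot: [0.001, 0.995, 0.1, 0.003]
contact_force: [-4.3, 2.5, 18.4]
gripper_width: 0.001
```

>>> servo_tool --deltas '[[[0,-0.5,0,-0.7,0],[0,-0.5,0,-0.7,0]]]'

```text
time: 19.48
tool_pos: [0.5965, -0.1839, 0.1225]
tool_rot: [0.002, 0.995, 0.1, 0.003]
contact_force: [-3.9, 2.8, 19.2]
gripper_width: -0.003
```

>>> servo_tool --deltas '[[[0,0,1.5,1.5,0],[0,0,3,1.5,0],[0,0,0,1.5,0],[0,0,-3,1.5,0],[0,0,0,1.5,0]]]'

```text
time: 20.1
tool_pos: [0.5942, -0.1834, 0.1193]
tool_rot: [0.0, 0.995, 0.1, 0.001]
contact_force: [-0.1, -1.2, 2.3]
gripper_width: -0.001
```

>>> servo_tool --deltas '[[[0,2,0,0,0],[0,3,0,0,0],[0,0,0,0,0],[0,-3,0,0,0],[0,-3,0,0,0]]]'

```text
time: 20.72
tool_pos: [0.5902, -0.183, 0.1177]
tool_rot: [-0.0, 0.995, 0.1, -0.0]
contact_force: [-0.4, 0.3, 0.2]
gripper_width: -0.0
```

```bash
python3 look.py p9;python3 - <<'E'
import cv2,numpy as np
t=cv2.imread('pics/p9w.png');g=cv2.imread('pics/p9s.png')
z=lambda i,x,y,w,h,k:cv2.resize(np.ascontiguousarray(i[y:y+h,x:x+w]),None,fx=k,fy=k,interpolation=cv2.INTER_CUBIC)
cv2.imwrite('pics/z10.png',np.hstack([z(t,190,100,130,130,3),z(g,125,170,65,65,6)]))
E
```

```text
20.725 [ 0.5902 -0.183   0.1177] 11.48 [-0.4  0.3  0.2] [-0.06 -0.02  0.04] -0.00019085497253835365
```

View pics/z10.png

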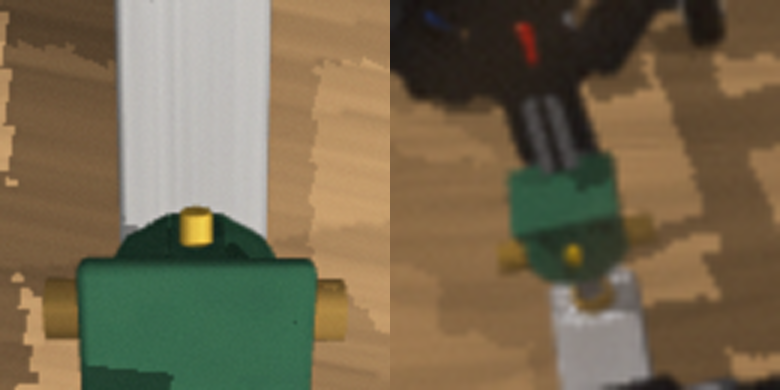

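The coupler has dropped: its body bottom went from row 257 to row 283 in the scene zoom, and the pin is visible at the front. I'll press again gently to confirm it's home.

>>> servo_tool --deltas '[[[0,4,0,0,0],[0,4,0,-2,0],[0,4,0,-2,0]]]'

```text
time: 21.25
tool_pos: [0.5945, -0.183, 0.1158]
tool_rot: [-0.0, 0.995, 0.1, -0.0]
contact_force: [0.1, -0.5, 0.5]
gripper_width: 0.002
```

>>> servo_tool --deltas '[[[0,0,0,-2,0],[0,0,0,-2,0]]]'

```text
time: 21.5
tool_pos: [0.5944, -0.183, 0.1138]
tool_rot: [-0.0, 0.995, 0.1, -0.0]
contact_force: [-0.6, 0.3, 0.3]
gripper_width: -0.0
```

>>> servo_tool --deltas '[[[0,0,0,-2,0],[0,0,0,-2,0]]]'

```text
time: 21.75
tool_pos: [0.5945, -0.183, 0.1118]
tool_rot: [-0.0, 0.995, 0.1, -0.0]
contact_force: [-0.3, 0.9, 0.0]
gripper_width: -0.001
```

>>> servo_tool --deltas '[[[0,0,0,-2,0],[0,0,0,-2,0]]]'

```text
time: 22.0
tool_pos: [0.5945, -0.183, 0.1099]
tool_rot: [-0.0, 0.995, 0.1, -0.0]
contact_force: [0.3, 0.2, 1.0]
gripper_width: 0.002
```

>>> servo_tool --deltas '[[[0,0,0,-1.5,0],[0,0,0,-1.5,0]]]'

```text
time: 22.25
tool_pos: [0.5948, -0.1831, 0.1093]
tool_rot: [0.0, 0.995, 0.1, 0.0]
contact_force: [-1.9, 1.5, 5.5]
gripper_width: 0.002
```

>>> servo_tool --deltas '[[[0,0,0,-1.5,0],[0,0,0,-1.5,0]]]'

```text
time: 22.5
tool_pos: [0.5949, -0.1832, 0.109]
tool_rot: [0.0, 0.995, 0.1, 0.0]
contact_force: [-4.8, 1.7, 9.6]
gripper_width: 0.001
```

>>> servo_tool --deltas '[[[0,0,0,15,0],[0,0,0,40,0],[0,0,0,70,0],[0,0,0,70,0],[0,0,0,70,0]]]'

```text
time: 23.12
tool_pos: [0.5943, -0.1829, 0.1763]
tool_rot: [-0.0, 0.995, 0.1, -0.0]
contact_force: [0.0, 0.2, 0.6]
gripper_width: 0.002
```

```bash
python3 look.py q1;python3 - <<'E'
import cv2,numpy as np
t=cv2.imread('pics/q1w.png');g=cv2.imread('pics/q1s.png')
z=lambda i,x,y,w,h,k:cv2.resize(np.ascontiguousarray(i[y:y+h,x:x+w]),None,fx=k,fy=k,interpolation=cv2.INTER_CUBIC)
cv2.imwrite('pics/z11.png',np.hstack([z(t,190,100,130,130,3),z(g,105,120,100,100,3.9)]))
E
```

```text
23.125 [ 0.5943 -0.1829  0.1763] 11.48 [0.  0.2 0.6] [0.   0.05 0.03] 0.0024111837500840365
```

View pics/z11.png

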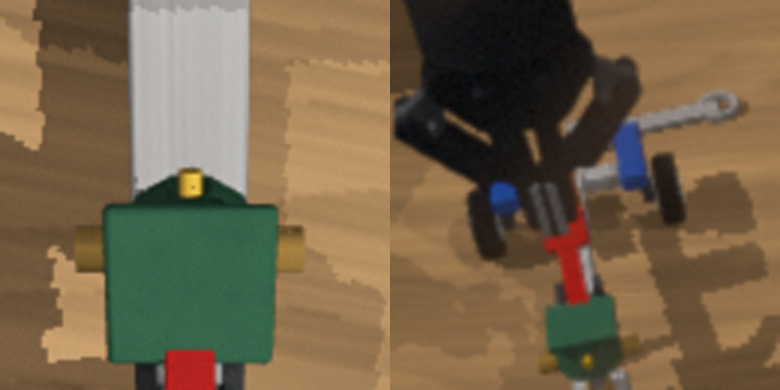

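The pin's tip now stands past the front arc (zoom (190,180)), and the cap stopped hard 15.5 mm below the first contact, so the ball is home. Next I'll move over the lever pad.

>>> servo_tool --deltas '[[[0,-22,-5,0,0],[0,-45,-10,0,0],[0,-45,-10,-15,0],[0,-45,-10,-29,0],[0,-45,-10,-29,0]]]'

```text
time: 23.9
tool_pos: [0.5488, -0.1922, 0.1452]
tool_rot: [-0.001, 0.995, 0.1, -0.002]
contact_force: [0.5, -0.1, -0.3]
gripper_width: 0.003
```

```bash
python3 look.py q2
```

```text
23.9 [ 0.5488 -0.1922  0.1452] 11.51 [ 0.5 -0.1 -0.3] [ 0.   -0.01 -0.  ] 0.002771789611552757
```

View pics/q2.png

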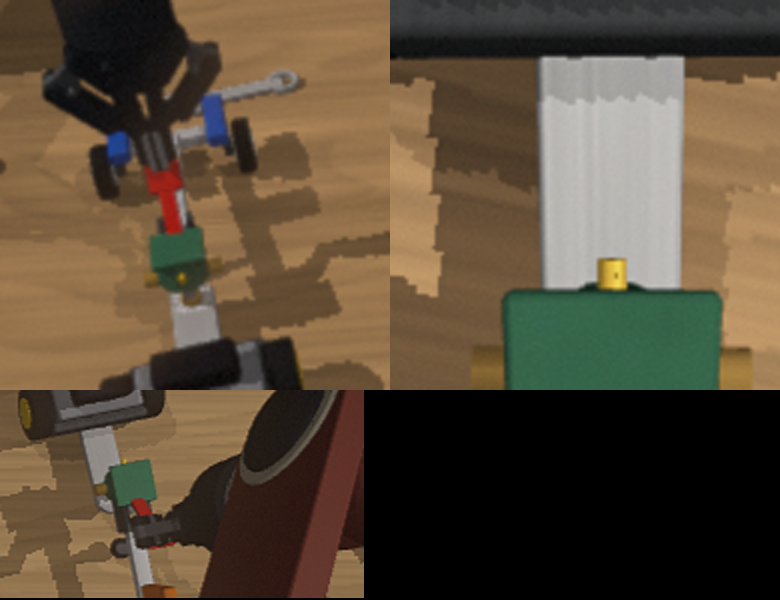

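The yellow pin is clearly out in the wrist zoom at (612,272). Next I'll press the lever, following its arc.

>>> servo_tool --deltas '[[[0,0,0,-2,0],[0,0,0,-4,0],[0,0,0,-4,0]]]'

```text
time: 24.42
tool_pos: [0.5496, -0.193, 0.144]
tool_rot: [-0.0, 0.995, 0.1, -0.0]
contact_force: [0.0, 0.1, 0.3]
gripper_width: -0.003
```

>>> servo_tool --deltas '[[[0,-2,-0.4,-2,0],[0,-4,-0.8,-4,0],[0,-4,-0.8,-4,0]]]'

```text
time: 24.8
tool_pos: [0.5457, -0.1939, 0.1404]
tool_rot: [0.0, 0.995, 0.1, 0.0]
contact_force: [1.1, 1.0, 0.7]
gripper_width: -0.002
```

>>> servo_tool --deltas '[[[0,-2,-0.4,-2,0],[0,-4,-0.8,-4,0],[0,-4,-0.8,-4,0]]]'

```text
time: 25.18
tool_pos: [0.5417, -0.1948, 0.1362]
tool_rot: [0.0, 0.995, 0.1, 0.0]
contact_force: [1.1, 0.9, 2.7]
gripper_width: 0.0
```

>>> servo_tool --deltas '[[[0,-1,-0.2,-2,0],[0,-2,-0.4,-4,0],[0,-2,-0.4,-4,0]]]'

```text
time: 25.55
tool_pos: [0.5389, -0.1953, 0.1319]
tool_rot: [0.0, 0.995, 0.1, -0.001]
contact_force: [-1.2, -0.8, 4.0]
gripper_width: -0.002
```

>>> servo_tool --deltas '[[[0,-1,-0.2,-2,0],[0,-2,-0.4,-4,0],[0,-2,-0.4,-4,0]]]'

```text
time: 25.92
tool_pos: [0.5364, -0.1958, 0.1278]
tool_rot: [0.0, 0.995, 0.1, -0.002]
contact_force: [-4.2, -1.1, 5.1]
gripper_width: 0.004
```

>>> servo_tool --deltas '[[[0,-1,-0.2,-2,0],[0,-2,-0.4,-4,0],[0,-2,-0.4,-4,0]]]'

```text
time: 26.3
tool_pos: [0.5344, -0.1962, 0.1236]
tool_rot: [0.0, 0.995, 0.1, -0.002]
contact_force: [-2.5, -0.6, 4.9]
gripper_width: -0.001
```

>>> servo_tool --deltas '[[[0,-1,-0.2,-2,0],[0,-2,-0.4,-4,0],[0,-2,-0.4,-4,0]]]'

```text
time: 26.68
tool_pos: [0.5333, -0.1963, 0.1196]
tool_rot: [-0.0, 0.995, 0.1, -0.0]
contact_force: [-1.7, -1.0, 2.6]
gripper_width: 0.003
```

>>> servo_tool --deltas '[[[0,-1,-0.2,-2,0],[0,-1.5,-0.3,-4,0],[0,-1.5,-0.3,-4,0]]]'

```text
time: 27.05
tool_pos: [0.5319, -0.1965, 0.1157]
tool_rot: [-0.0, 0.995, 0.1, -0.0]
contact_force: [-2.0, -1.0, 2.8]
gripper_width: -0.0
```

>>> servo_tool --deltas '[[[0,-0.5,-0.1,-2,0],[0,-1,-0.2,-4,0],[0,-1,-0.2,-4,0]]]'

```text
time: 27.42
tool_pos: [0.5309, -0.1967, 0.1116]
tool_rot: [-0.0, 0.995, 0.1, -0.0]
contact_force: [-1.3, -1.6, 2.0]
gripper_width: -0.001
```

>>> servo_tool --deltas '[[[0,-0.5,-0.1,-2,0],[0,-0.5,-0.1,-3,0],[0,-0.5,-0.1,-3,0]]]'

```text
time: 27.8
tool_pos: [0.5304, -0.1969, 0.1091]
tool_rot: [-0.0, 0.995, 0.1, -0.0]
contact_force: [-4.0, -1.6, 5.0]
gripper_width: -0.001
```

```bash
python3 look.py q3
```

```text
27.8 [ 0.5304 -0.1969  0.1091] 11.49 [-4.  -1.6  5. ] [-0.14  0.58  0.02] -0.001124203860288975
```

View pics/q3.png

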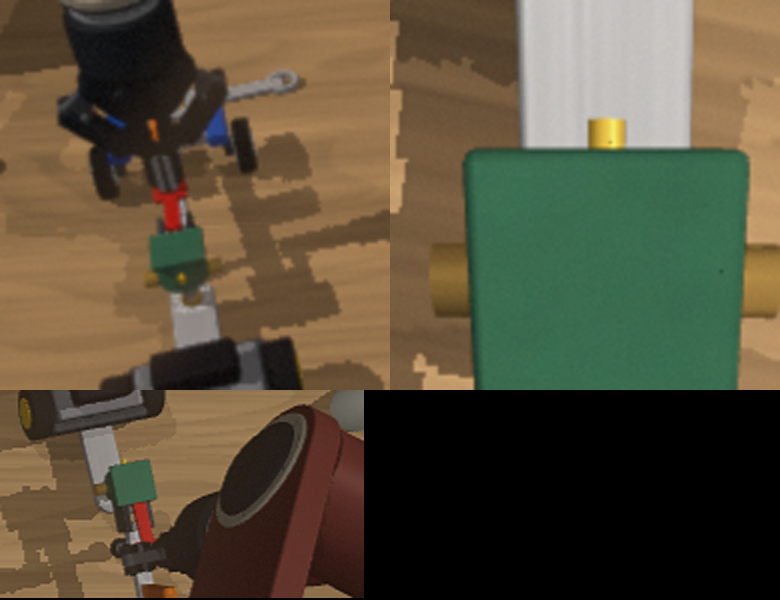

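>>> servo_tool --deltas '[[[0,0,0,-1.5,0],[0,0,0,-1.5,0]]]'

```text
time: 28.2
tool_pos: [0.5301, -0.1969, 0.1075]
tool_rot: [-0.0, 0.995, 0.1, -0.001]
contact_force: [-5.4, -0.5, 5.8]
gripper_width: 0.002
```

>>> servo_tool --deltas '[[[0,0,0,-1.5,0],[0,0,0,-1.5,0]]]'

```text
time: 28.45
tool_pos: [0.53, -0.1971, 0.1066]
tool_rot: [-0.0, 0.995, 0.1, -0.001]
contact_force: [-7.5, -0.7, 9.3]
gripper_width: 0.0
```

>>> servo_tool --deltas '[[[0,0,0,-1.5,0],[0,0,0,-1.5,0]]]'

```text
time: 28.7
tool_pos: [0.5298, -0.1971, 0.1058]
tool_rot: [-0.0, 0.995, 0.1, -0.001]
contact_force: [-9.2, -0.3, 12.7]
gripper_width: -0.004
```

>>> servo_tool --deltas '[[[0,0,0,-1.2,0],[0,0,0,-1.2,0]]]'

```text
time: 28.95
tool_pos: [0.5299, -0.1973, 0.1055]
tool_rot: [0.0, 0.995, 0.1, -0.002]
contact_force: [-12.0, 1.3, 17.3]
gripper_width: 0.002
```

>>> servo_tool --deltas '[[[0,0,0,-1.2,0],[0,0,0,-1.2,0]]]'

```text
time: 29.2
tool_pos: [0.5299, -0.1973, 0.1053]
tool_rot: [0.0, 0.995, 0.1, -0.002]
contact_force: [-14.7, 1.7, 22.4]
gripper_width: 0.001
```

>>> servo_tool --deltas '[[[0,0,0,3,0],[0,2,0,20,0],[0,2,0,60,0],[0,2,0,110,0],[0,2,0,130,0]]]'

```text
time: 29.82
tool_pos: [0.5344, -0.1973, 0.2364]
tool_rot: [0.002, 0.995, 0.1, 0.003]
contact_force: [0.2, -0.4, -0.3]
gripper_width: 0.004
```

>>> servo_tool --deltas '[[[0,-50,-10,0,0],[0,-70,-14,0,0],[0,-70,-14,0,0],[0,-70,-14,0,0]]]'

```text
time: 30.32
tool_pos: [0.4631, -0.2106, 0.2318]
tool_rot: [-0.0, 0.995, 0.1, 0.0]
contact_force: [0.1, -1.0, -0.4]
gripper_width: 0.0
```

```bash
python3 look.py q4;python3 - <<'E'
import cv2,numpy as np
t=cv2.imread('pics/q4w.png');g=cv2.imread('pics/q4s.png')
z=lambda i,x,y,w,h,k:cv2.resize(np.ascontiguousarray(i[y:y+h,x:x+w]),None,fx=k,fy=k,interpolation=cv2.INTER_CUBIC)
cv2.imwrite('pics/z12.png',np.hstack([z(t,180,40,130,130,3),z(g,105,130,100,100,3.9)]))
E
```

```text
30.325 [ 0.4631 -0.2106  0.2318] 11.49 [ 0.1 -1.  -0.4] [-0.01 -0.06 -0.03] 1.5618989943415224e-05
```

View pics/z12.png

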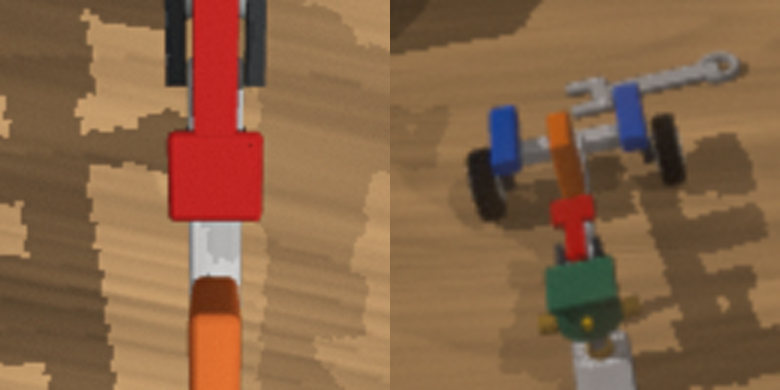

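View pics/q4t.png

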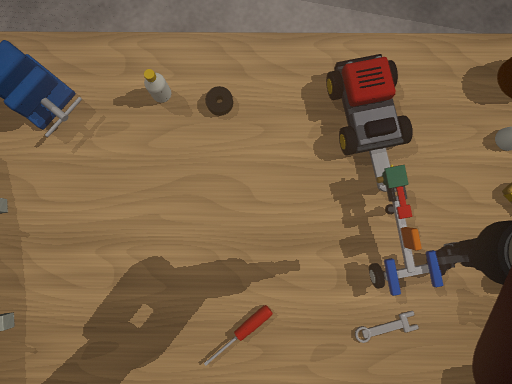

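```bash
python3 - <<'E'
from h import *
import pickle
np.set_printoptions(precision=4,suppress=True)
c=pickle.load(open('c_q4.pkl','rb'))
u=np.array([.98,.199]);B=np.array([.5995,-.183])
for n,p,z in [('front',(251.8,40+131/3),.0865),('rear',(251.8,40+220/3),.0845),('pad c',(251.8,40+175.5/3),.0855),('handle front top',(251.8,40+312/3),.109)]:
    q=onz('wrist',*p,z,c);print(n,q,(q[:2]-B)@u)
E
```

```text
front [ 0.5419 -0.1936  0.0865] -0.05851191698931618
rear [ 0.5191 -0.1983  0.0845] -0.08186732410518803
pad c [ 0.5307 -0.1959  0.0855] -0.06999728603879304
handle front top [ 0.4975 -0.2027  0.109 ] -0.10391563040425116
```

```bash
python3 - <<'E'
from h import *
import pickle
np.set_printoptions(precision=4,suppress=True)
c=pickle.load(open('c_q4.pkl','rb'))
out=[]
for a in 'sw':
    i=cv2.imread(f'pics/q4{a}.png');h=cv2.cvtColor(i,cv2.COLOR_BGR2HSV)
    m=cv2.inRange(h,(0,150,80),(5,255,255))|cv2.inRange(h,(174,150,80),(180,255,255))
    if a=='s': m[:,:120]=0;m[:,190:]=0;m[:150]=0;m[230:]=0
    else: m[:40]=0;m[150:]=0
    # pad = widest rows
    w=(m>0).sum(1);r=np.where(w>.75*w.max())[0];x=np.where(m[r.min():r.max()+1].any(0))[0]
    out.append(((x.min()+x.max())/2,(r.min()+r.max())/2));print(a,out[-1],r.min(),r.max(),x.min(),x.max())
print(tri([ray('scene',*out[0]),ray('wrist',*out[1],c)]))
for p in (.085,.092,.1):print(p,onz('scene',*out[0],p))
E
```

```text
s (np.float64(151.0), np.float64(183.5)) 181 186 146 156
w (np.float64(251.5), np.float64(98.0)) 84 112 236 267
(array([ 0.5313, -0.1965,  0.0827]), [np.float64(0.9491072013305092), np.float64(0.9491072013305423)])
0.085 [ 0.5341 -0.1966  0.085 ]
0.092 [ 0.5421 -0.1941  0.092 ]
0.1 [ 0.5512 -0.1913  0.1   ]
```

```bash
python3 -c "
from plant import *
print(job_done(), state()['time'])"
```

```text
the job is handed in; nothing more can be done
the job is handed in; nothing more can be done
```

I hitched the trolley to the tug and pushed the latch lever down. I handed the job in at about 30 s of the 70 s; there is no verdict.

- **Hitching:** I lifted the trolley by its handle and turned it in line with the tug. I set the coupler over the ball, lowered the wheels to the table and let go. Pressing the cap stalled at about 19 N on the coupler, probably because the ball was jammed slightly off-centre. A small 3 mm side-to-side and back-and-forth move under lighter load let it snap past. A light re-press met a hard stop about 15.5 mm below the first contact, and the yellow pin was out at the front.
- **Lever:** I pushed it down along its arc until it stopped hard. The end push went higher than I wanted: about 22 N down and 27 N in total, under the 30 N limit. Readings came only at the end of each move, so a brief higher peak can't be ruled out.
- **Last checks:**
  - The lever pad was about 83–86 mm high, where it should be fully down (85.5 mm expected; about 115 mm when up).
  - In the last pictures the pin was visible, the trolley was in line behind the tug, and the arm was clear above it.
  - The screwdriver, wrench, spare wheel, bottle and propeller model looked unmoved in the top view. I didn't measure any bystanders, and some were near or outside the picture's edge.
- **Disagreements:** The camera heights for the ball varied from 69 to 78 mm. I used about 70 mm, and the contact heights agreed with that.

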